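# Charge the new nib of a paint marker and snap its cap on

## Task

The broad paint marker parked in the wooden rest has a fresh nib: stand it upright, nib down, on the white tile and keep its spring-loaded nib pressed nearly all the way in for two full seconds so that it fills. Then push the marker straight down into its own (wider) cap in the cap stand until it clicks, keep pressing it firmly home for a full second after the click, lift the capped marker well clear of the stand and finish while holding it up, upright and still, by its barrel. Leave the slim marker and the narrow cap in their places.

Things in the scene. Friction and masses are not known exactly. Their poses are not given: they have to be found in the camera images.
- marker: Broad paint marker, loose, about 45 g, 141 mm long: straight white barrel 22 mm across above a black collar (25 mm across, 8 mm high). Origin: centre of the collar's underside, +z up the barrel, whose end is at +101 mm; nib tip at -40 mm. At the start it stands upright, nib down, its collar on top of the rest and its nose hanging free in the well with about 1 mm of play.
- nib (a joint): Spring-loaded nib (valve) of the broad marker: 0 = fully out, 0.005 m = fully in against its stop (tip then 35 mm below the collar's underside). 2 N starts it, 7 N presses it fully in; it springs back when released.
- slim_marker: Slim marker, same look but a 16 mm barrel, 91 mm above its collar; stands in the other well of the same rest, 66 mm from the broad one. Stays there. Origin: centre of the underside of its collar.
- marker_rest: Fixed wooden block, 64 x 142 x 46 mm, origin at the centre of its underside; the wells are at its y = +33 mm (broad marker) and y = -33 mm (slim marker), at x = 0. The markers rise about 100 and 91 mm above its top.
- tile: Fixed white glazed tile on a cork backing, 110 x 110 mm, top face 10 mm above its origin (centre of the underside). A few dry dabs of paint lie on it; any spot of it will do.
- cap: Snap cap of the broad marker, black, loose, 43 g, mouth up: body 25 mm across, bore 19 mm, 46 mm high, 43 mm deep inside. Origin: centre of its underside, +z to the mouth. Stands in a 17 mm deep socket of the cap stand with under 1 mm of play all round; its underside is 8 mm above the table.
- cap_rim (a point): Centre of the broad cap's mouth, in the plane of its rim. Home = the marker's origin lies here, collar on rim. Six sprung tongues near the rim catch the marker's ridge: from 8 mm before home the push rises to 10 to 15 N, falls away with a click 5 to 3 mm before home, and the cap is drawn on; then it stops hard. It now holds far more than the cap's weight.
- slim_cap: Narrower and shorter cap of the slim marker: body 18 mm across, 38 mm high, on the same 26.5 mm foot; stands in the other socket, 64 mm from the broad cap. Stays there. Origin: centre of its underside.
- cap_stand: Fixed low wooden block, 60 x 136 x 25 mm, origin at the centre of its underside, sockets at its y = +32 and -32 mm, x = 0; which cap stands in which varies.
- nib_tip (a point): Tip of the broad marker's nib. Above it the black nose, 12 mm across, carries a bevelled snap ridge, 18 mm across, 8 to 15 mm below the collar.

How it is judged:
By the outcome, as a careful person would: the job done as asked, in the order asked, and still so for the second after the job is handed in, while the arm keeps its last pose, push and grip.
It also fails if it takes over 64 s, if anything falls off the work surface, if the arm or the gripper's body presses on something with over 40 N, if the wrist force passes 120 N, or if a joint passes its speed limit or range.

## Robot

A 6-joint arm with a two-finger parallel gripper is mounted at the origin on a cart in front of the work surface, level with it; the furniture and walls round the work are solid. World frame = base frame: x ahead of the robot, y to its left, z up, the work surface at z = 0. Lengths are in m, angles in rad, forces in N, time in s.
With the tool pointing down it reaches from about 0.4 to 0.925 m from the base axis. Payload 12.5 kg.
Tool frame: the origin (TCP) lies midway between the tips of the shut fingers; the grasp point (between the pads) lies 19 mm behind it; z points along the fingers, y is the line along which they close (so a half turn about z gives the same grasp; the last joint's range is limited). The gripper opens to 95 mm and grips with 3 to 60 N. Pads are 20 mm wide; open, the fingers measure 119 mm over their backs; the gripper's body (75 mm by 180 mm) begins 59 mm behind the grasp point.
Start: joints at [-0.106, 0.491, 1.559, -0, 1.092, -0.106], TCP at [0.625, 0, 0.215] pointing down, gripper open.
Joint ranges: [-3.1, 3.1], [-0.84, 2.19], [0.05, 2.79], [-1.13, 4.28], [0.06, 2.93], [-2.69, 2.69]. Speed limits (rad/s): [2.22, 2.22, 2.79, 3.14, 3.14, 3.14].

## Interface

Orientations are given as a 3x3 rotation matrix whose columns are the frame's x, y, z axes.
In Python, from rig import ctrl gives the robot as it stands. Calls block until the motion is done:
- ctrl.movep(position, orientation): joint-space move of the TCP to a pose.
- ctrl.movel(position, orientation=None, rate=0.15): straight line of the TCP; orientation=None keeps the orientation; rate is the mean speed in m/s.
- ctrl.move_joints(angles): joint-space move.
- ctrl.gripper_open() and ctrl.clamp(strength=None): open the fingers fully, or close them until they stop; strength is the grip in N (None keeps the last).
- ctrl.sleep(seconds).
- ctrl.inverse_kinematics(position, orientation): joint angles nearest the present ones, or None.
- ctrl.read_state(): the state.
- ctrl.grab_frame(name): name is "scene" or "side" or "wrist"; returns the picture (420x560x3 uint8, red, green, blue); there is no depth.
- ctrl.get_calibration(name): a dict with "vfov" (degrees; the focal length in pixels is half the picture's height over the tangent of half this angle, whatever the lens; pixels are square), "cx", "cy" (the principal point, pixels), "rvec" (rotation vector, rad) and "tvec" (3), from world to camera coordinates, as OpenCV has them. Camera axes: x right, y down, z forward; pixel columns grow to the right and rows downward; lengths in m; the calibration is good to about 2 mm. A picture is of the moment at which its call begins: read the wrist's pose just before it. get_calibration takes no time and is no camera call; for the wrist camera it gives the pose at the moment of the call.
A pose or a line that the arm cannot do raises ctrl.Unreachable and nothing moves.
- ctrl.close_job(): hands the job in; it is judged then, once.
Trained networks look in the newest picture that a camera, given by its name, has taken for a name from the list of things; names that differ only in an ending like _2 or _b are one class to them, and where a whole thing is asked for, a point or a joint stands for the part that bears it (a point fixed in the world has none). Each returns a list of dicts, best first, with "score" (0 to 1); they miss things now and then, are a little off and sometimes report something else, mostly with a low value. They report only what shows in the picture. A call takes as long as a camera call.
- ctrl.find_in(camera, name): "at" ([column, row] as shares, 0 to 1, of the picture: columns of its width, rows of its height, amid what is visible of it).
- ctrl.regions_of(camera, name): "region" (420x560 bool, what is visible of it) and "at" ([column, row] as shares, 0 to 1, of the picture: columns of its width, rows of its height, amid what is visible of it).
The state is a dict: "time_s": time; "joints": joint angles; "joint_velocities": joint speeds; "tau": joint torques, N m; "tool_pos": TCP position; "tcp_rot": TCP orientation; "force": force on the tool from outside, world axes, zero at the start; "moment": the same for the moment, N m; "finger_gap": finger opening in m; "gripper_force": force on a finger pad.
Only numpy, scipy, OpenCV 4.12 (cv2) and the standard library are available. Lean on these libraries where they do the work, as an engineer would, in place of code of your own. Each camera call takes 0.05 s, during which the arm holds its last target. There are 200 camera calls.

## Working session

There is one attempt and no reset: what is moved stays moved. The work goes in short steps, each a Python script; the robot and the scene stay as the last script left them, time stands still between calls to the robot, and variables do not carry over. Pictures are saved under pics/ and viewed, at most 10 in all, crops included, and the job is handed in when it is done.

```bash
mkdir -p pics; ls
cat > h.py <<'E'
import numpy as np, cv2
from rig import ctrl
def cal(n):
    c=ctrl.get_calibration(n); f=210/np.tan(np.radians(c["vfov"])/2)
    R=cv2.Rodrigues(np.array(c["rvec"],float))[0]; t=np.array(c["tvec"],float)
    return c,f,R,t
def ray(C,px):
    c,f,R,t=C; d=R.T@np.array([(px[0]-c["cx"])/f,(px[1]-c["cy"])/f,1]); return -R.T@t,d/np.linalg.norm(d)
def proj(C,P):
    c,f,R,t=C; p=R@np.array(P,float)+t; return np.array([c["cx"]+f*p[0]/p[2],c["cy"]+f*p[1]/p[2]])
def tri(rs):
    A=sum(np.eye(3)-np.outer(d,d) for o,d in rs); b=sum((np.eye(3)-np.outer(d,d))@o for o,d in rs); return np.linalg.solve(A,b)
def planez(r,z): o,d=r; return o+d*(z-o[2])/d[2]
def save(im,n): cv2.imwrite("pics/"+n,im[:,:,::-1])
E
python3 - <<'E'
from h import *
for n in ["scene","side","wrist"]:
    C=cal(n); im=ctrl.grab_frame(n); save(im,n+"0.png"); print(n,C[0],ray(C,(280,210)))
    for o in ["marker","slim_marker","cap","slim_cap","tile","cap_rim","marker_rest","cap_stand"]:
        print(o,[(np.round(np.array(d["at"])*[560,420],1).tolist(),round(d["score"],2)) for d in ctrl.find_in(n,o)[:3]])
s=ctrl.read_state();print(s["time_s"],s["tcp_rot"],s["force"])
E
```

```text
pics
scene {'vfov': 51.518757680329756, 'cx': 281.80487345564603, 'cy': 206.02698504643584, 'rvec': array([ 2.29451015, -0.61882421,  0.24308346]), 'tvec': array([-0.41937508,  0.20905839,  0.77151756])} (array([ 0.17155767, -0.55275914,  0.69270882]), array([ 0.33924865,  0.60744535, -0.71827606]))
marker [([288.2, 179.4], 0.95)]
slim_marker [([292.1, 209.9], 0.88)]
cap [([227.6, 149.3], 0.49)]
slim_cap []
tile [([348.5, 283.0], 0.89)]
cap_rim [([226.5, 151.2], 0.48)]
marker_rest [([290.5, 225.0], 0.56)]
cap_stand [([230.5, 159.5], 0.57)]
side {'vfov': 52.79590803497613, 'cx': 286.83407084081165, 'cy': 203.8262129920259, 'rvec': array([-0.0237784 , -2.84694608,  1.32772215]), 'tvec': array([0.46395125, 0.03114392, 0.9304131 ])} (array([0.46927522, 0.6864118 , 0.62490708]), array([ 0.01010916, -0.75672844, -0.65365119]))
marker [([262.9, 190.1], 0.7)]
slim_marker [([272.8, 177.0], 0.63)]
cap [([284.7, 302.7], 0.74)]
slim_cap [([266.6, 333.3], 0.5)]
tile [([254.4, 164.5], 0.98)]
cap_rim [([283.3, 300.1], 0.85)]
marker_rest [([273.0, 213.8], 0.82), ([276.9, 332.8], 0.62)]
cap_stand [([279.7, 335.2], 0.83), ([270.0, 214.2], 0.46)]
wrist {'vfov': 63.615814865272206, 'cx': 279.85279255196065, 'cy': 207.6867282983467, 'rvec': array([-2.90218952e+00,  1.88992204e-03, -3.71815905e-04]), 'tvec': array([-0.62517581, -0.02687067,  0.38934403])} (array([0.62510173, 0.06543423, 0.38486593]), array([ 5.23935415e-04, -2.43754343e-01, -9.69836866e-01]))
marker [([137.6, 197.3], 0.96)]
slim_marker [([129.0, 251.0], 0.84)]
cap []
slim_cap []
tile [([197.5, 319.3], 0.96)]
cap_rim [([136.4, 195.5], 0.53)]
marker_rest [([167.0, 196.4], 0.55)]
cap_stand []
1.35 [[ 2.90652233e-05  9.99999998e-01  6.01262345e-05]
 [ 1.00000000e+00 -2.90652878e-05  1.07121496e-06]
 [ 1.07296254e-06  6.01262033e-05 -9.99999998e-01]] [-0.12272837 -0.20006148 -0.81661863]
```

```bash
python3 -c "
import cv2,numpy as np
a=[cv2.imread(f'pics/{n}0.png') for n in ('scene','side','wrist')]
b=np.vstack([np.hstack([cv2.resize(a[0],(400,300),interpolation=3),cv2.resize(a[1],(400,300),interpolation=3)]),np.hstack([cv2.resize(a[2],(400,300),interpolation=3),np.zeros((300,400,3),np.uint8)])])
cv2.imwrite('pics/m0.png',b)"
```

```text
(no output)
```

View pics/m0.png

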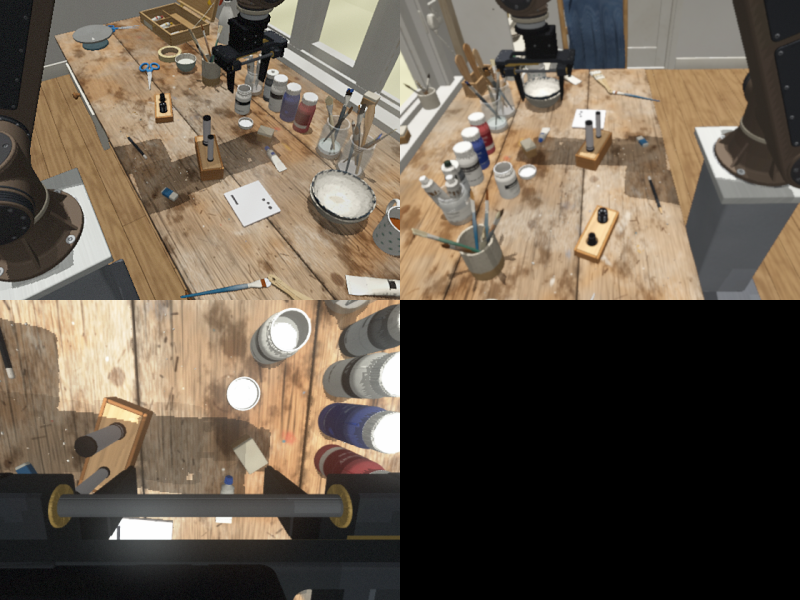

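The pictures show the marker rest near the middle (scene ~(290,215)). The cap stand lies farther in +y (scene ~(228,150), side ~(280,320)), and the tile is at scene ~(350,283). Next I'll fit cylinder silhouettes to the regions in all views.

```bash
cat >> h.py <<'E'
from scipy.optimize import minimize
def sil(C,x,y,segs):
    a=np.linspace(0,2*np.pi,40); m=np.zeros((420*4,560*4),np.uint8)
    for r,z0,z1 in segs:
        P=np.array([proj(C,(x+r*np.cos(t),y+r*np.sin(t),z)) for z in (z0,z1) for t in a])
        h=cv2.convexHull(((P+.5)*4*16).astype(np.int32)); cv2.fillConvexPoly(m,h,255,shift=4)
    return cv2.resize(m,(560,420),interpolation=cv2.INTER_AREA)/255.
def fit(views,p0,segs,dz=True):
    def cost(p):
        s=0
        for C,M in views:
            S=sil(C,p[0],p[1],[(r,a+p[2],b+p[2]) for r,a,b in segs] if dz else segs); s+=1-np.minimum(S,M).sum()/np.maximum(S,M).sum()
        return s/len(views)
    p0=np.array(p0,float); sx=[p0]+[p0+d for d in np.eye(3)*.006]
    r=minimize(cost,p0,method="Nelder-Mead",options=dict(initial_simplex=sx,xatol=1e-4,fatol=1e-4,maxiter=150))
    return r.x,r.fun
SEG={"marker":[(.0125,0,.008),(.011,.008,.101)],"slim_marker":[(.0095,0,.008),(.008,.008,.091)],"cap":[(.0125,-.029,0)],"slim_cap":[(.009,-.021,0)]}
E
python3 - <<'E'
from h import *
import pickle
D={}
for n in ["scene","side","wrist"]:
    C=cal(n); ctrl.grab_frame(n)
    for o in ["marker","slim_marker","cap","slim_cap","tile","marker_rest","cap_stand"]:
        for d in ctrl.regions_of(n,o)[:2]:
            ys,xs=np.nonzero(d["region"]); print(n,o,round(d["score"],2),xs.min(),xs.max(),ys.min(),ys.max(),len(xs))
            if (n,o) not in D: D[n,o]=(C,d["region"].astype(float))
pickle.dump(D,open("D.pkl","wb"))
def cen(n,o): C,M=D[n,o]; ys,xs=np.nonzero(M); return ray(C,(xs.mean(),ys.mean()))
for o in ["marker","slim_marker","cap","slim_cap","tile"]:
    ns=[n for n in ["scene","side"] if (n,o) in D]
    if not ns: continue
    if len(ns)>1: c=tri([cen(n,o) for n in ns])
    else: c=planez(cen(ns[0],o),.04)
    print(o,ns,c)
    for n in ns:
        if o=="tile": print("tile",n,planez(cen(n,o),.01))
    if o!="tile":
        z={"marker":.046,"slim_marker":.046,"cap":.054,"slim_cap":.046}[o]
        print(fit([D[n,o] for n in ns],[c[0],c[1],z],SEG[o]), [fit([D[n,o]],[c[0],c[1],z],SEG[o]) for n in ns])
E
```

```text
scene marker 0.87 283 295 162 203 417
scene slim_marker 0.73 290 298 190 226 290
scene cap 0.72 222 233 143 158 162
scene slim_cap 0.46 225 229 133 141 41
scene slim_cap 0.33 222 233 143 157 147
scene tile 0.74 216 242 131 173 753
scene marker_rest 0.65 272 311 191 253 1567
scene cap_stand 0.69 215 242 130 173 782
side marker 0.62 259 271 167 212 480
side slim_marker 0.85 273 281 154 193 304
side cap 0.82 276 290 290 313 318
side slim_cap 0.6 261 275 325 344 224
side tile 0.65 240 287 153 180 816
side tile 0.22 258 271 167 212 495
side marker_rest 0.83 245 296 182 238 1574
side cap_stand 0.84 243 306 288 368 2373
wrist marker 0.67 104 175 171 219 1950
wrist marker 0.42 105 153 233 272 907
wrist tile 0.73 153 242 304 335 2362
wrist marker_rest 0.65 110 213 135 268 5960
marker ['scene', 'side'] [0.50868692 0.01319676 0.0981326 ]
(array([0.50877141, 0.01187635, 0.04568034]), np.float64(0.15020834628379798)) [(array([0.51090034, 0.0155838 , 0.03747639]), np.float64(0.20421391285148793)), (array([ 0.5097353 , -0.00451573,  0.0338093 ]), np.float64(0.05852579042776085))]
slim_marker ['scen
[... 345 characters left out ...]
03570076]
(array([0.47316692, 0.24186818, 0.05038094]), np.float64(0.0886890302134965)) [(array([0.47374568, 0.24543616, 0.04765241]), np.float64(0.06979859350332485)), (array([0.47383948, 0.24419368, 0.05440401]), np.float64(0.04860719798123336))]
slim_cap ['scene', 'side'] [0.49785464 0.30194025 0.02808861]
(array([0.49792765, 0.30191805, 0.03917506]), np.float64(0.34673487962860977)) [(array([0.50091914, 0.31490227, 0.02930698]), np.float64(0.43741928540680153)), (array([0.49658242, 0.33029845, 0.08541369]), np.float64(0.188590194234038))]
tile ['scene', 'side'] [0.45946354 0.0689628  0.17750232]
tile scene [0.47905538 0.25762545 0.01      ]
tile side [ 0.5255229  -0.19970659  0.01      ]
```

```bash
cat >> h.py <<'E'
u=np.array([.377,.926,0]);u/=np.linalg.norm(u); v=np.cross(u,[0,0,-1])
RG=np.column_stack([u,np.cross([0,0,-1],u),[0,0,-1]])
E
python3 - <<'E'
from h import *
import pickle
print(RG)
M=np.array([.5088,.012,0]);K=np.array([.4735,.243,0]); T=[]
Cs=cal("scene");Cd=cal("side");print("tile",planez(ray(Cs,(348.5,283)),.01),planez(ray(Cd,(254.4,164.5)),.01))
V={}
for tag,base,du,dv,objs in [("A",M,-.03,-.03,["marker","slim_marker"]),("A2",M,.0,.04,["marker","slim_marker"]),("B",K,-.02,.03,["cap","slim_cap"]),("B2",K,.01,-.03,["cap","slim_cap"])]:
    p=base+u*du+RG[:,1]*dv; p[2]=.25
    try: ctrl.movep(p,RG)
    except ctrl.Unreachable: print("unreach",tag,p); continue
    ctrl.sleep(.2)
    C=cal("wrist"); im=ctrl.grab_frame("wrist"); save(im,"w%s.png"%tag)
    for o in objs:
        for d in ctrl.regions_of("wrist",o)[:2]:
            ys,xs=np.nonzero(d["region"]); print(tag,o,round(d["score"],2),xs.min(),xs.max(),ys.min(),ys.max(),len(xs))
            V.setdefault(o,[]).append((tag,d["score"],C,d["region"].astype(float)))
pickle.dump(V,open("V.pkl","wb")); print(ctrl.read_state()["time_s"])
a=[cv2.resize(cv2.imread(f'pics/w{n}.png'),(400,300)) for n in ("A","A2","B","B2")]
cv2.imwrite("pics/m1.png",np.vstack([np.hstack(a[:2]),np.hstack(a[2:])]))
E
```

```text
[[ 0.37707448  0.92618294  0.        ]
 [ 0.92618294 -0.37707448  0.        ]
 [ 0.          0.         -1.        ]]
tile [ 0.50995126 -0.20557874  0.01      ] [ 0.5437178  -0.20397535  0.01      ]
A marker 0.56 296 329 151 187 836
A slim_marker 0.6 298 322 211 255 727
A2 marker 0.65 220 255 177 221 1022
A2 slim_marker 0.72 231 253 237 271 517
B cap 0.77 240 264 155 181 524
B cap 0.69 321 378 303 334 1535
B slim_cap 0.69 242 264 99 121 419
B2 cap 0.56 294 317 181 207 511
B2 slim_cap 0.77 293 316 126 147 404
6.3
```

View pics/m1.png

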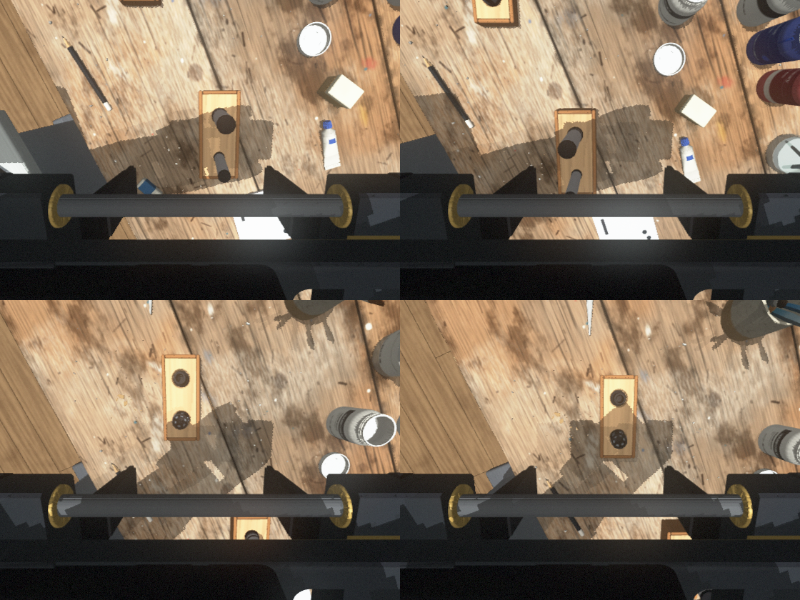

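Wrist views: the broad marker sits upper in the rest (A full-res ~(312,169)). The cap with sprung tongues is the lower of the two (B ~(252,168)), and the other cap is above it at (253,110). Now the fits.

Run:
```python
from h import *
import pickle
D=pickle.load(open("D.pkl","rb"));V=pickle.load(open("V.pkl","rb"))
G={"marker":[.5088,.012,.046],"cap":[.4735,.243,.054],"slim_marker":[.4835,-.05,.046],"slim_cap":[.498,.302,.046]}
for o in G:
    W={}
    for t,s,C,M in V[o]: W.setdefault(t,(C,M))
    w=list(W.values()); print(o,"wrist",fit(w,G[o],SEG[o]),"all",fit(w+[D[n,o] for n in("scene","side")],G[o],SEG[o]))
    if "cap" in o:
        for r in (.009,.0125,.01325): print(r,fit(w,G[o],[(r,-.02,0)]))
a=[cv2.imread(f'pics/w{n}.png') for n in ("B","B2")]
cv2.imwrite("pics/z1.png",np.hstack([cv2.resize(a[0][85:205,190:310],(400,400),interpolation=2),cv2.resize(a[1][110:230,245:365],(400,400),interpolation=2)]))
```

```text
marker wrist (array([0.5078788 , 0.00917614, 0.04422537]), np.float64(0.05887651761087115)) all (array([0.50814322, 0.00947462, 0.04489398]), np.float64(0.11682182978609296))
cap wrist (array([0.47316986, 0.24155297, 0.0536287 ]), np.float64(0.07316062492642494)) all (array([0.4731275 , 0.24140093, 0.05073645]), np.float64(0.08625779278977996))
0.009 (array([0.47528124, 0.24622697, 0.08513173]), np.float64(0.4156689498278803))
0.0125 (array([0.47338664, 0.24184056, 0.05532099]), np.float64(0.1129917669251233))
0.01325 (array([0.47342573, 0.24173226, 0.05033581]), np.float64(0.07348923865332024))
slim_marker wrist (array([ 0.48346675, -0.0522004 ,  0.04527445]), np.float64(0.19646416574109593)) all (array([ 0.48346925, -0.05178196,  0.04539855]), np.float64(0.18123102417019035))
slim_cap wrist (array([0.49794459, 0.29984708, 0.0522382 ]), np.float64(0.3736429303212543)) all (array([0.49822536, 0.30080024, 0.04123932]), np.float64(0.3791154900095236))
0.009 (array([0.49817796, 0.29989365, 0.05137211]), np.float64(0.37727198220220337))
0.0125 (array([0.49753056, 0.29985037, 0.0187663 ]), np.float64(0.05871680040021171))
0.01325 (array([0.49764926, 0.29986287, 0.01229736]), np.float64(0.0807429266887899))
```

View pics/z1.png

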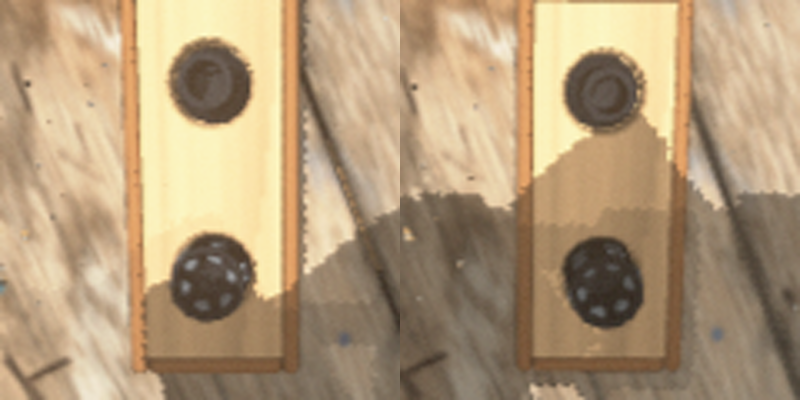

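The tongued broad cap is the near one (crop ~(210,278)), and the plain one is the slim cap. Now to grasp.

Run:
```python
from h import *
def st(t):
    s=ctrl.read_state(); print(t,round(s["time_s"],2),np.round(s["tool_pos"],4),"F",np.round(s["force"],2),"M",np.round(s["moment"],2),"gap",round(s["finger_gap"],4),round(s["gripper_force"],1))
p=np.array([.508,.0093,.22]); ctrl.movep(p,RG); st("above")
p[2]=.0865; ctrl.movel(p,rate=.12); st("down")
ctrl.clamp(20); st("clamp20"); ctrl.clamp(50); ctrl.sleep(.2); st("clamp50")
p[2]=.0965; ctrl.movel(p,rate=.05); st("up10")
p[2]=.17; ctrl.movel(p,rate=.12); ctrl.sleep(.2); st("up")
for n in("scene","side","wrist"): save(ctrl.grab_frame(n),n+"1.png")
a=[cv2.imread(f'pics/{n}1.png') for n in("scene","side","wrist")]
cv2.imwrite("pics/m2.png",np.vstack([np.hstack([cv2.resize(a[0][60:270,180:400],(400,300)),cv2.resize(a[1][80:290,160:380],(400,300))]),np.hstack([cv2.resize(a[2],(400,300)),np.zeros((300,400,3),np.uint8)])]))
```

```text
above 7.33 [0.508  0.01   0.2201] F [-0.32  0.05 -0.16] M [ 0.02  0.08 -0.04] gap 0.0953 0.0
down 8.59 [0.5083 0.0094 0.087 ] F [ 0.71 -0.85 -0.49] M [-0.    0.01  0.03] gap 0.0952 0.0
clamp20 9.73 [0.508  0.0093 0.0865] F [ 0.28 -0.12 -1.1 ] M [-0.01 -0.01 -0.04] gap 0.0217 20.0
clamp50 10.15 [0.508  0.0093 0.0865] F [-0.1   0.23 -0.19] M [-0.02  0.02  0.03] gap 0.0215 50.0
up10 10.5 [0.5082 0.0093 0.097 ] F [ 0.09  0.33 -1.19] M [-0.02  0.1  -0.02] gap 0.0221 50.0
up 11.47 [0.5077 0.0093 0.1693] F [ 0.62 -1.09 -0.5 ] M [-0.01  0.04  0.03] gap 0.0213 50.0
```

View pics/m2.png

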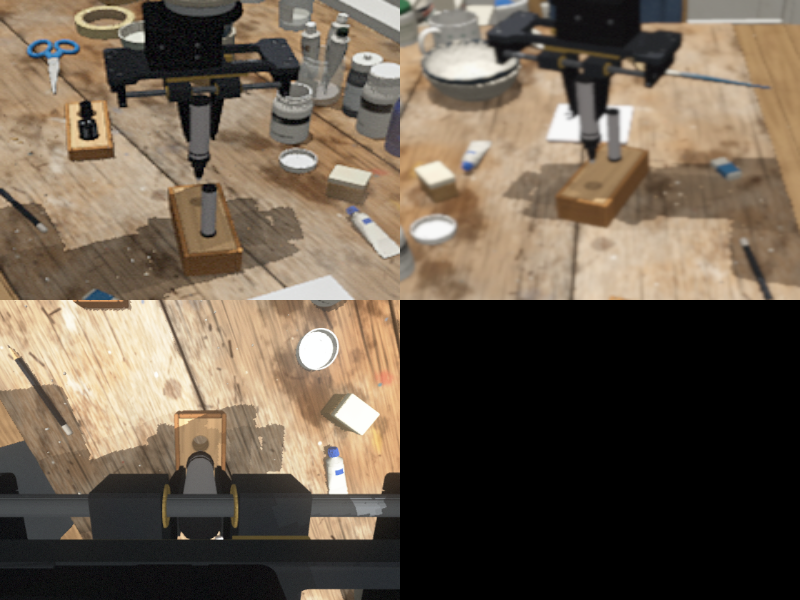

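The marker is held upright and clear of the rest (scene crop ~(200,130)), with the slim marker still in place. Next: over to the tile and press.

```bash
cat >> h.py <<'E'
def fz(n=5,dt=.03):
    F=[]
    for _ in range(n): F.append(np.r_[ctrl.read_state()["force"],ctrl.read_state()["tool_pos"]]); ctrl.sleep(dt)
    return np.mean(F,0)
E
python3 - <<'E'
from h import *
p=np.array([.508,.0093,.20]);ctrl.movel(p,rate=.2)
p=np.array([.525,-.205,.17]); ctrl.movep(p,RG); 
p[2]=.098; ctrl.movel(p,rate=.15); f0=fz(8); print("base",np.round(f0,4),ctrl.read_state()["time_s"])
z=.098
while z>.08:
    z-=.001; p[2]=z; ctrl.movel(p,rate=.03); f=fz(3); d=f[:3]-f0[:3]; print(round(z,4),np.round(d,2),round(f[5],4))
    if d[2]>8.5: break
t=ctrl.read_state()["time_s"]; 
while ctrl.read_state()["time_s"]<t+2.4: f=fz(8); print(np.round(f-f0,4)[:3],f[5])
C=cal("wrist")
for n in("scene","side"): save(ctrl.grab_frame(n),n+"2.png")
s=ctrl.read_state();print(s["time_s"]-t,s["time_s"],s["finger_gap"])
a=[cv2.imread(f'pics/{n}2.png') for n in("scene","side")]
cv2.imwrite("pics/m3.png",np.hstack([cv2.resize(a[0][180:330,270:420],(400,400)),cv2.resize(a[1][80:230,180:330],(400,400))]))
E
```

```text
base [-0.0813  0.0557 -0.3851  0.5255 -0.2049  0.099 ] 13.6917
0.097 [ 0.16 -0.03 -0.32] 0.097
0.096 [ 0.45  0.03 -0.34] 0.0959
0.095 [-0.26  0.27 -0.48] 0.095
0.094 [-0.05 -0.24  0.15] 0.094
0.093 [-0.6   0.33 -0.06] 0.093
0.092 [ 0.15  0.21 -0.14] 0.0919
0.091 [-0.05 -0.46  0.08] 0.091
0.09 [-0.26 -0.26  2.11] 0.0901
0.089 [ 0.37 -0.01  3.13] 0.0891
0.088 [ 0.46 -0.57  4.06] 0.0881
0.087 [ 0.5  -0.25  5.02] 0.0871
0.086 [ 0.5  -0.19  5.68] 0.0861
0.085 [ 0.02 -0.18  7.3 ] 0.0852
0.084 [-1.19  0.65 14.17] 0.0848
[-1.0808  0.6328 14.0622] 0.08483755021670426
[-1.2005  0.7037 14.2463] 0.0848429369514671
[-1.4156  0.3308 13.8579] 0.08483391058050573
[-1.2823  0.4735 14.2073] 0.08483535239514377
[-1.3011  0.7356 14.3637] 0.08484136402252584
[-1.0745  0.6219 14.0479] 0.08483668127334981
[-1.302   0.5223 13.9588] 0.08483754712010688
[-1.1847  0.7658 14.0219] 0.0848485401532312
[-1.2825  0.5945 14.1551] 0.0848477890833431
2.5 21.0917 0.021518176505251837
```

View pics/m3.png

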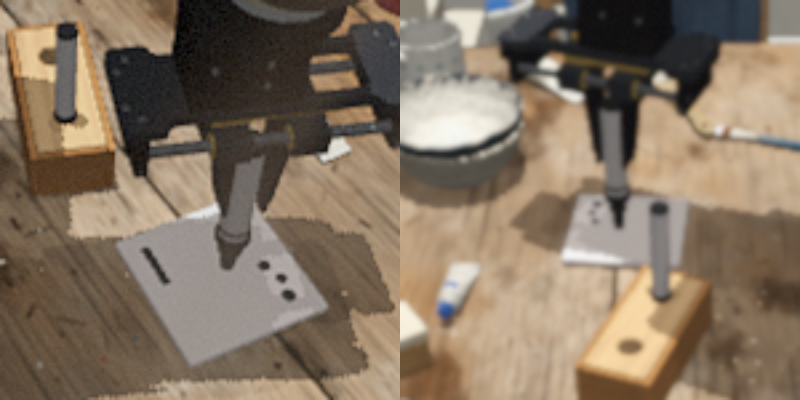

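Nib pressed to its stop (about 14 N) for 2.5 s on the tile (scene crop ~(230,255)). Lift high and look at the cap from nearer.

Run:
```python
from h import *
import pickle
p=np.array(ctrl.read_state()["tool_pos"]);p[2]=.10; ctrl.movel(p,rate=.05); p[2]=.25; ctrl.movel(p,rate=.25)
K=np.array([.4733,.2417,0]); w=[]
for k,(du,dv) in enumerate([(-.05,.025),(-.05,-.025)]):
    q=K+u*du+RG[:,1]*dv; q[2]=.25
    if k==0: ctrl.movep(q,RG)
    q[2]=.175; ctrl.movel(q,rate=.25); ctrl.sleep(.2)
    C=cal("wrist"); im=ctrl.grab_frame("wrist"); save(im,"wc%d.png"%k)
    for d in ctrl.regions_of("wrist","cap")[:2]:
        ys,xs=np.nonzero(d["region"]); e=proj(C,[*K[:2],.045]); print(k,round(d["score"],2),xs.mean(),ys.mean(),len(xs),"exp",e)
        if np.hypot(xs.mean()-e[0],ys.mean()-e[1])<15: w.append((C,d["region"].astype(float)));break
    print([ (np.array(d["at"])*[560,420],d["score"]) for d in ctrl.find_in("wrist","cap_rim")[:2]],"exp rim",proj(C,[*K[:2],.054]))
pickle.dump(w,open("W.pkl","wb"))
if w: print(fit(w,[*K[:2],.054],SEG["cap"]), fit(w,[*K[:2],.054],[(.0125,-.01,0)]))
print(ctrl.read_state()["time_s"])
cv2.imwrite("pics/m4.png",np.hstack([cv2.resize(cv2.imread(f"pics/wc{k}.png"),(400,300)) for k in(0,1)]))
```

```text
0 0.64 250.56778523489933 144.71409395973154 745 exp [249.69199487 143.91522688]
[(array([248.696, 143.598]), 0.66)] exp rim [248.80284932 144.46995699]
1 0.88 306.97435897435895 144.21153846153845 780 exp [307.12198069 143.54429961]
[(array([305.088, 142.38 ]), 0.57)] exp rim [307.96249105 144.10361957]
(array([0.47326318, 0.2408385 , 0.05198097]), np.float64(0.06909588249701465)) (array([0.47339244, 0.24086585, 0.05138156]), np.float64(0.09994217356123758))
25.275
```

View pics/m4.png

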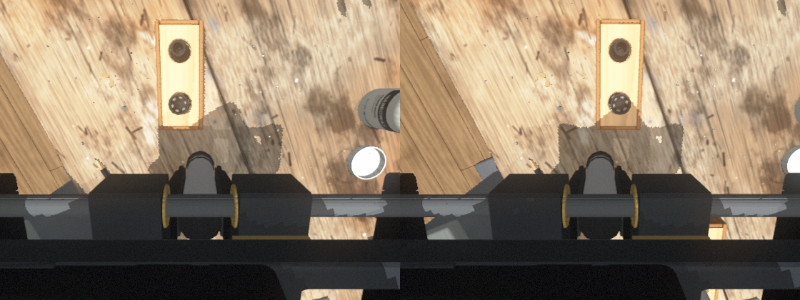

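Caps clearly visible (broad at ~(251,145) full-res), agreeing with the estimate within 1 mm. Descend under force control.

Run:
```python
from h import *
p=np.array([.4733,.2413,.175]); ctrl.movel(p,rate=.2); p[2]=.138; ctrl.movel(p,rate=.15); ctrl.sleep(.2); f0=fz(8); print("base",np.round(f0,4))
z=.138
while z>.1025:
    z-=.002 if z>.113 else .001; p[2]=z; ctrl.movel(p,rate=.06); f=fz(3); d=f[:3]-f0[:3]; print(round(z,4),np.round(d,2),np.round(f[3:],4))
    if d[2]>5 or np.hypot(d[0],d[1])>4: break
np.save("f0.npy",f0); print(ctrl.read_state()["time_s"])
n="side"; C=cal(n); 
for n in("scene","side"): save(ctrl.grab_frame(n),n+"3.png")
a=[cv2.imread(f'pics/{n}3.png') for n in("scene","side")]
cv2.imwrite("pics/m5.png",np.hstack([cv2.resize(a[0][80:200,165:285],(400,400)),cv2.resize(a[1][230:380,210:360],(400,400))]))
```

```text
base [-0.0311 -0.0937 -0.4271  0.4735  0.2413  0.1386]
0.136 [0.48 0.28 0.14] [0.4733 0.2413 0.1359]
0.134 [ 0.23 -0.23 -0.28] [0.4733 0.2413 0.1339]
0.132 [ 0.35 -0.51 -0.25] [0.4733 0.2413 0.1319]
0.13 [ 0.46 -0.24  0.11] [0.4733 0.2413 0.1299]
0.128 [ 0.18 -0.03 -0.52] [0.4733 0.2413 0.1279]
0.126 [ 0.01 -0.2   0.05] [0.4733 0.2413 0.1259]
0.124 [-0.02  0.51 -0.08] [0.4733 0.2413 0.1239]
0.122 [-0.12  0.53 -0.13] [0.4733 0.2413 0.1219]
0.12 [-0.38  0.26 -0.19] [0.4733 0.2413 0.1199]
0.118 [-0.43  0.29  0.18] [0.4733 0.2413 0.1179]
0.116 [ 0.11 -0.26 -0.32] [0.4733 0.2413 0.1159]
0.114 [-0.17  0.41  0.22] [0.4733 0.2413 0.1139]
0.112 [ 0.38  0.34 -0.32] [0.4733 0.2413 0.1119]
0.111 [-0.1   0.27 -0.23] [0.4733 0.2413 0.111 ]
0.11 [0.66 0.1  0.37] [0.4733 0.2413 0.11  ]
0.109 [-0.14  0.33 -0.03] [0.4733 0.2413 0.109 ]
0.108 [-0.21  0.39  0.14] [0.4733 0.2413 0.108 ]
0.107 [ 0.07 -0.07 -0.07] [0.4733 0.2413 0.107 ]
0.106 [ 0.29 -0.23  0.16] [0.4733 0.2413 0.106 ]
0.105 [-0.34 -0.28 -0.19] [0.4733 0.2413 0.105 ]
0.104 [0.12 0.22 0.13] [0.4733 0.2413 0.1039]
0.103 [ 0.07 -0.07  0.06] [0.4733 0.2413 0.103 ]
0.102 [-0.06 -0.72  2.74] [0.4734 0.2413 0.1021]
34.6167
```

View pics/m5.png

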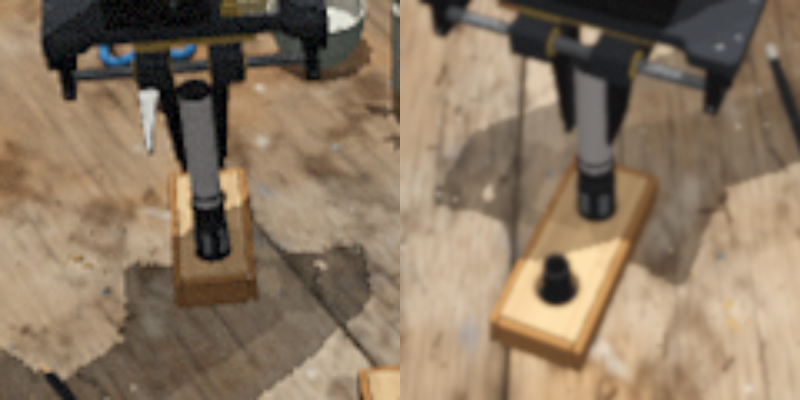

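Nose is inside the cap with no lateral load and the tongues have just touched. Push home now.

Run:
```python
from h import *
f0=np.load("f0.npy"); p=np.array([.4733,.2413,.102]); ctrl.clamp(60); z=.102
while z>.088:
    z-=.0007; p[2]=z; ctrl.movel(p,rate=.04); f=fz(2); d=f[:3]-f0[:3]; print(round(z,4),np.round(d,2),np.round(f[5],4))
    if (d[2]>24 and f[5]<.097) or d[2]>32: break
t=ctrl.read_state()["time_s"]
while ctrl.read_state()["time_s"]<t+1.5: f=fz(8)
print(np.round(f-f0,2)[:3],f[3:]); s=ctrl.read_state(); print(s["time_s"],s["finger_gap"])
```

```text
0.1013 [-0.75 -0.77  6.68] 0.1015
0.1006 [-0.92 -1.17  9.06] 0.1012
0.0999 [-2.57 -1.06 10.95] 0.1005
0.0992 [-0.96  1.21  6.66] 0.0994
0.0985 [-0.74  1.17  5.16] 0.0986
0.0978 [ 0.05  0.55 -0.53] 0.0974
0.0971 [ 0.82  0.16 -0.6 ] 0.097
0.0964 [ 0.32  0.07 -0.52] 0.0964
0.0957 [-0.38  0.31 -0.26] 0.0957
0.095 [ 0.01 -0.12 -0.51] 0.095
0.0943 [0.   0.2  3.28] 0.0945
0.0936 [-2.08 -0.13 11.75] 0.0944
0.0929 [-3.39 -0.69 19.9 ] 0.0943
0.0922 [-5.25 -1.64 27.88] 0.0943
[-4.95 -1.34 27.95] [0.47375919 0.24156621 0.09426382]
40.9667 0.0213379984337867
```

Clicked and held home at 28 N for 1.5 s, at exactly the predicted height. Lift.

Run:
```python
from h import *
p=np.array([.4733,.2413,.096]); ctrl.movel(p,rate=.05); p[2]=.125; ctrl.movel(p,rate=.08); p[2]=.24; ctrl.movel(p,rate=.15); ctrl.sleep(.4)
f=fz(10); print(np.round(f,3))
for n in("scene","side"): save(ctrl.grab_frame(n),n+"4.png")
a=[cv2.imread(f'pics/{n}4.png') for n in("scene","side")]
cv2.imwrite("pics/m6.png",np.hstack([cv2.resize(a[0][30:180,150:300],(400,400)),cv2.resize(a[1][180:380,190:390],(400,400))]))
s=ctrl.read_state();print(s["time_s"],s["finger_gap"],s["gripper_force"],np.abs(s["joint_velocities"]).max())
```

```text
[-0.15  -0.133 -0.809  0.473  0.241  0.24 ]
43.4833 0.021322711212478848 59.99931335449219 0.000995746823097176
```

View pics/m6.png

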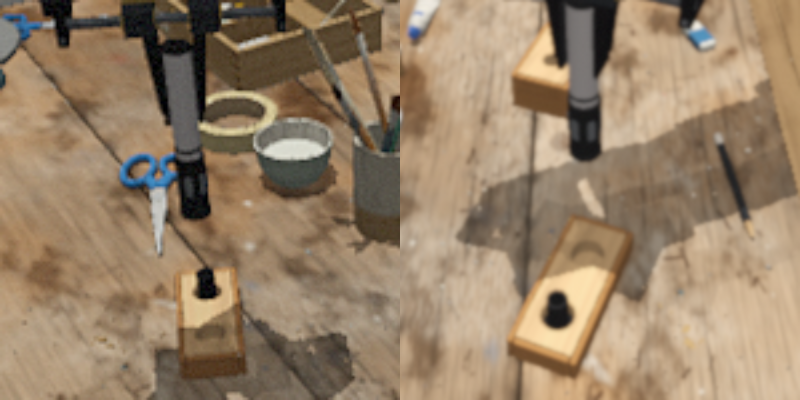

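The capped marker hangs upright, well clear of the stand (scene crop ~(190,140)), and the slim cap is still in its socket.

```bash
python3 -c "
from rig import ctrl
print(ctrl.close_job())"
```

```text
the job is handed in; nothing more can be done
None
```

The job is handed in at about 43.5 s of the 64 s limit: the nib was pressed to its stop on the tile for 2.5 s, the cap clicked on and was held home at 28 N for 1.5 s, and the arm is holding the capped marker up, upright and still, with the slim marker and narrow cap left in place.

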